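Relay the lift-out pavers of a pot-standing deck

ROBOT

A 6-joint arm with a two-finger parallel gripper is mounted at the origin on a cart in front of the work surface, level with it; the furniture and walls round the work are solid. World frame = base frame: x ahead of the robot, y to its left, z up, the work surface at z = 0. Lengths are in m, angles in rad, forces in N, time in s.
With the tool pointing down it reaches from about 0.375 to 0.925 m from the base axis. Payload 5.7 kg.
Tool frame: the origin (TCP) lies on the centre line of the jaws, within the pads' length; the fingertips stand 22 mm ahead of it and the grasp point (between the pads) lies 3 mm ahead of it; z points along the fingers, x is the direction in which the jaws open and shut, and the axes are right-handed (so a half turn about z gives the same grasp; the last joint's range is limited). The gripper opens to 85 mm and grips with 20 to 120 N. Pads are 22 mm wide; open, the fingers measure 114 mm over their backs; the gripper's body (76 mm by 85 mm) begins 54 mm behind the grasp point. The pads swing forward as they close: fully open they stand 13 mm farther back than shut.
Start: joints at [-1.376, 0.359, 1.51, -0, 1.272, -0.115], TCP at [0.183, -0.571, 0.253] pointing down, gripper open.
Joint ranges: [-2.97, 2.97], [-1.01, 2.36], [0.21, 2.38], [-0.96, 4.11], [0.2, 2.71], [-2.98, 2.98]. Speed limits (rad/s): [2.39, 2.39, 3.14, 3.14, 3.14, 3.14].

INTERFACE

Orientations are given as a 3x3 rotation matrix whose columns are the frame's x, y, z axes.
In Python, from bench import * gives the robot as it stands.
- The arm moves only by the tool arm_command, never from a script. Its argument "series" is a list of rows, each an object of numbers: "dx", "dy", "dz": the shift along the tool's x, y, z in cm; "wx", "wy", "wz": the turn, a rotation vector about the tool's x, y, z in degrees; "jaw": the closure, from -1 (fully open) to 1 (shut). In form: [{"dx": .., "dy": .., "dz": .., "wx": .., "wy": .., "wz": .., "jaw": ..}, ...]. A call has 1 to 8 rows; each row is the pose to reach, as a shift and turn from the pose commanded when the call began, along the tool's axes at that moment; what a row does not reach only later rows make up. A row lasts 1/10 s, in which the tool goes at most 50 mm and 8.59 degrees, less where a joint would pass 70% of its speed; a pose out of reach is approached as far as the arm can. A call with a gripper value outside its range is refused whole. The fingers move at their own pace and stop on an object; "squeeze" is the grip in N (left out, the last holds). Time passes only in rows, so rows that repeat a pose let the fingers close. It gives the time, the measured TCP pose, the force and the opening at its end, in the units of the state.
- observe(): the state, without advancing time (a new reading comes with each control period).
- camera(name): name is "side" or "top" or "wrist"; returns the picture (384x512x3 uint8, red, green, blue); there is no depth.
- camera_params(name): a dict with "fx", "fy", "cx", "cy" (pixels), "T" (4x4, takes a point from camera to world coordinates). Camera axes: x right, y down, z forward; pixel columns grow to the right and rows downward; lengths in m; the calibration is good to about 2 mm. The wrist camera is an equidistant fisheye: a pixel r from the principal point sees the ray r / f radians off the axis. A picture is of the moment at which its call begins: read the wrist's pose just before it. camera_params takes no time and is no camera call; for the wrist camera it gives the pose at the moment of the call.
- close_job(): hands the job in, once; it reports no verdict.
Trained networks look in the newest picture that a camera, given by its name, has taken for a name from the list of things; names that differ only in an ending like _2 or _b are one class to them, and where a whole thing is asked for, a point or a joint stands for the part that bears it (a point fixed in the world has none). Each returns a list of dicts, best first, with "confidence" (0 to 1); they miss things now and then, are a little off and sometimes report something else, mostly with a low value. They report only what shows in the picture. A call takes as long as a camera call.
- boxes_of(camera, thing): "rect" ([left, top, right, bottom] in pixels, round what is visible of it).
- outline_of(camera, thing): "region" (384x512 bool, what is visible of it) and "rect" ([left, top, right, bottom] in pixels, round what is visible of it).
- tip_of(camera, thing): "point" ([column, row] in pixels: a listed point, or the origin of a listed thing).
The state is a dict: "clock": time; "qpos": joint angles; "joint_vel": joint speeds; "joint_efforts": joint torques, N m; "ee_pos": TCP position; "eef_rot": TCP orientation; "wrist_force": force on the tool from outside, world axes, zero at the start; "torque": the same for the moment, N m; "width": finger opening in m.
Only numpy, scipy, OpenCV 4.12 (cv2) and the standard library are available. Lean on these libraries where they do the work, as an engineer would, in place of code of your own. Each camera call takes 0.05 s, during which the arm holds its last target. There are 200 camera calls.

TASK

Put the two loose terracotta-coloured pavers with green lifting ribs back into the two empty spaces of the grey paved deck, one in each, either paver in either space, so that both lie flush with the laid pavers and are let go. Each goes in only one of two ways round, set by a stud in the space and a hidden pocket under the paver, so if one stands proud lift it, give it a half turn and try again. Leave the secateurs, dibber and blue cap where they are.

Things in the scene. Friction and masses are not known exactly. Their poses are not given: they have to be found in the camera images.
- paver_a: Loose terracotta-coloured zig-zag paver, 24 mm thick, 0.3 kg. Origin: centre of its underside, z up. Core 46 (x) x 100 (y) mm; two 14 mm shoulders widen it: on +x over y = 2..50 mm, on -x over y = -50..-2 mm: from above the same after a half turn. Hidden under ONE end (x 0, y +27 or -27 mm, unmarked) is a pocket 24 x 24 mm, 13 mm deep; the other end is solid.
- paver_b: Second loose paver, same look, size and axes as paver_a; its hidden pocket lies under the opposite end of its own y axis from paver_a's (which that is stays unknown). The lowest 13 mm of both pavers are about 1 mm smaller all round, as a lead-in.
- rib_a (a point): Centre of the top of the green upright lifting rib in the middle of paver_a, 58 mm above the paver's underside. The rib is 14 mm thick (paver x), 50 mm long (paver y) and rises 34 mm from the paver's top; grip it across its 14 mm. Axes as the paver's.
- rib_b (a point): Centre of the top of the green upright lifting rib in the middle of paver_b, 58 mm above the paver's underside. The rib is 14 mm thick (paver x), 50 mm long (paver y) and rises 34 mm from the paver's top; grip it across its 14 mm. Axes as the paver's.
- deck: Fixed paved deck: a shallow steel frame 348 (x) x 116 (y) x 28 mm high with a 4 mm floor plate, in which three grey pavers are laid (centres at x = -128, 0, +128 mm) and two spaces are empty (centres at x = -64 and +64 mm, y = 0). Grey paver tops and frame rim are level, 28 mm above the bench. Origin: centre of its underside on the bench; x along its length, z up.
- space_1 (a point): Centre of the empty space at deck x = -64 mm, on its floor, 24 mm below the laid pavers' tops; axes as the deck's. Its outline is a paver's, set with x along deck +x or -x, plus a 2 mm joint all round. One fixed stud, 14 mm across, 10 mm high, stands on the floor at y = +27 or -27 mm here (varies, not listed); a flat disc lies at the other end.
- space_2 (a point): Centre of the empty space at deck x = +64 mm, otherwise like space_1; its stud is placed independently. In either space a paver the right way round takes the stud into its pocket and drops flush; the wrong way round it stops on the stud, 10 mm proud, and needs a half turn; off the outline it stops 24 mm proud.
- blue_cap: Blue round plastic cap, 68 mm wide, 22 mm high, lying left of the deck: a bystander, leave alone. Origin: centre of its underside.
- dibber: Turned wooden dibber, 248 mm long, 30 mm thick, lying behind the loose pavers: a bystander, leave alone. Origin: middle of its underside, y along it.
- secateurs: Secateurs with red handles, 203 x 73 x 17 mm, lying to the right of the loose pavers: a bystander, leave alone. Origin: middle of its underside.

How it is judged:
At the end, for the whole second after the job is handed in: One loose paver lies in each empty space, at rest: centre within 5 mm of the space's centre, long side within 0.08 rad of the deck's, level within 0.035 rad, and its underside within 2.5 mm of the floor of the space (so flush with the laid pavers) (((horizontal distance between paver_a and space_1 below 0.005 m and z of each of paver_a, paver_b in the frame of deck below 0.0065 m and angle between each of paver_a, paver_b's own z axis and vertical below 0.035 rad and angle between the y axis of each of paver_a, paver_b and the y axis of deck, either way round below 0.08 rad and linear speed of each of paver_a, paver_b below 0.01 m/s and horizontal distance between paver_b and space_2 below 0.005 m) or (horizontal distance between paver_a and space_2 below 0.005 m and z of each of paver_a, paver_b in the frame of deck below 0.0065 m and angle between each of paver_a, paver_b's own z axis and vertical below 0.035 rad and angle between the y axis of each of paver_a, paver_b and the y axis of deck, either way round below 0.08 rad and linear speed of each of paver_a, paver_b below 0.01 m/s and horizontal distance between paver_b and space_1 below 0.005 m))); the robot touches nothing.
It fails at once if A bystander (secateurs, dibber, blue cap) is moved more than 30 mm (distance of any of blue_cap, dibber, secateurs from where it was at the start of the episode above 0.03 m).
It also fails if it takes over 72 s, if anything falls off the work surface, if the arm or the gripper's body presses on something with over 40 N, if the wrist force passes 120 N, or if a joint passes its speed limit or range.

## Working session

There is one attempt and no reset: what is moved stays moved. The work goes in short steps, Python scripts to look and compute and a tool call to move; the robot and the scene stay as the last step left them, time stands still between calls to the robot, and variables do not carry over. Pictures are saved under pics/ and viewed, about 8 in all and at most 12, crops included, and the job is handed in when it is done.

Besides the shell and the picture viewer there is one more tool, called as a command line: name --argument value ..., lists and objects as JSON in quotes. arm_command: Moves the arm, as the interface text tells. Its arguments: {"type":"object","properties":{"series":{"type":"array","items":{"type":"object","properties":{"dx":{"type":"number"},"dy":{"type":"number"},"dz":{"type":"number"},"wx":{"type":"number"},"wy":{"type":"number"},"wz":{"type":"number"},"jaw":{"type":"number"}}}},"squeeze":{"type":"number"}},"required":["series"]}

```bash
mkdir -p pics; ls
cat > h.py <<'E'
from bench import *
import numpy as np, cv2
def ray(cam,px):
    p=camera_params(cam);T=np.array(p["T"]);u=np.atleast_2d(np.array(px,float))
    a=(u[:,0]-p["cx"])/p["fx"];b=(u[:,1]-p["cy"])/p["fy"]
    if cam=="wrist":
        th=np.hypot(a,b);s=np.where(th>1e-9,np.sin(th)/np.maximum(th,1e-9),1)
        d=np.c_[a*s,b*s,np.cos(th)]
    else: d=np.c_[a,b,np.ones(len(a))]
    return T[:3,3],d@T[:3,:3].T
def hit(cam,px,z):
    o,d=ray(cam,px);return o+d*((z-o[2])/d[:,2])[:,None]
def save(cam,name):
    im=camera(cam);cv2.imwrite(f"pics/{name}.png",im[:,:,::-1]);return im
E
python3 - <<'E'
from h import *
np.set_printoptions(precision=4,suppress=True)
ims=[save("top","top0"),save("side","side0")]
print(observe())
for c in ["top","side"]:
    p=camera_params(c);print(c,p["fx"],np.array(p["T"]))
for t,z in [("rib_a",.058),("space_1",.004),("deck",0),("paver_a",0),("blue_cap",0),("dibber",0),("secateurs",0)]:
    for c in ["top","side"]:
        for r in tip_of(c,t)[:3]:
            print(t,c,round(r["confidence"],2),np.round(r["point"],1),hit(c,r["point"],z)[0])
E
```

```text
pics
{'clock': 0.1, 'qpos': array([-1.3761,  0.3595,  1.5113,  0.    ,  1.2725, -0.1151]), 'joint_vel': array([ 0.0007, -0.0026, -0.0026,  0.0005, -0.0006, -0.0001]), 'joint_efforts': array([  0.0003, -52.8651, -27.935 ,  -0.0002,   0.005 ,   0.    ]), 'ee_pos': array([ 0.1828, -0.5709,  0.2525]), 'eef_rot': array([[ 0.3048, -0.9524, -0.0003],
       [-0.9524, -0.3048,  0.0017],
       [-0.0017, -0.0002, -1.    ]]), 'wrist_force': array([ 0.3205, -0.5384,  0.0003]), 'torque': array([-0.0082, -0.0092,  0.0082]), 'width': 0.0854627625549865}
top 461.1583350680562 [[ 0.0238 -0.9984  0.0513  0.4594]
 [-0.9997 -0.0235  0.0066 -0.1696]
 [-0.0054 -0.0514 -0.9987  1.6101]
 [ 0.      0.      0.      1.    ]]
side 491.71523852080423 [[ 0.9995 -0.0014 -0.0326  0.6051]
 [ 0.0272 -0.5152  0.8567 -1.5399]
 [-0.018  -0.8571 -0.5148  0.898 ]
 [ 0.      0.      0.      1.    ]]
rib_a top 0.85 [291.4 179.5] [ 0.5747 -0.2778  0.058 ]
rib_a top 0.67 [286.8 221.7] [ 0.4324 -0.2652  0.058 ]
rib_a top 0.45 [286.8 223.8] [ 0.4254 -0.2654  0.058 ]
rib_a side 0.93 [211.7 212. ] [ 0.4203 -0.2823  0.058 ]
rib_a
[... 356 characters left out ...]
.034  0.    ]
paver_a top 0.58 [289.8 186.7] [ 0.5537 -0.2768  0.    ]
paver_a top 0.57 [287.1 223.3] [ 0.4258 -0.2699  0.    ]
paver_a side 0.71 [261.1 230.3] [ 0.5722 -0.2977  0.    ]
paver_a side 0.56 [212.3 224.1] [ 0.4166 -0.2646  0.    ]
blue_cap top 0.57 [160.1 201.2] [0.4923 0.1753 0.    ]
blue_cap top 0.18 [360.2 228. ] [ 0.4156 -0.5243  0.    ]
blue_cap side 0.48 [242.6 160.3] [0.4913 0.1695 0.    ]
dibber top 0.67 [299.8 139.2] [ 0.7216 -0.3085  0.    ]
dibber side 0.61 [307.2 237.1] [ 0.7128 -0.3325  0.    ]
secateurs top 0.76 [359.7 227. ] [ 0.4191 -0.5225  0.    ]
secateurs top 0.46 [208.3 196.7] [0.512  0.0072 0.    ]
secateurs side 0.58 [202.7 278.8] [ 0.417  -0.5228 -0.    ]
```

Run:
```python
import cv2,numpy as np
a=cv2.imread("pics/top0.png")[120:270,130:400];b=cv2.imread("pics/side0.png")[140:300,150:350]
a=cv2.resize(a,(800,444),interpolation=cv2.INTER_CUBIC);cv2.imwrite("pics/c1.png",a)
cv2.imwrite("pics/c2.png",cv2.resize(b,(750,600),interpolation=cv2.INTER_CUBIC))
```

```text
(no output)
```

View pics/c1.png

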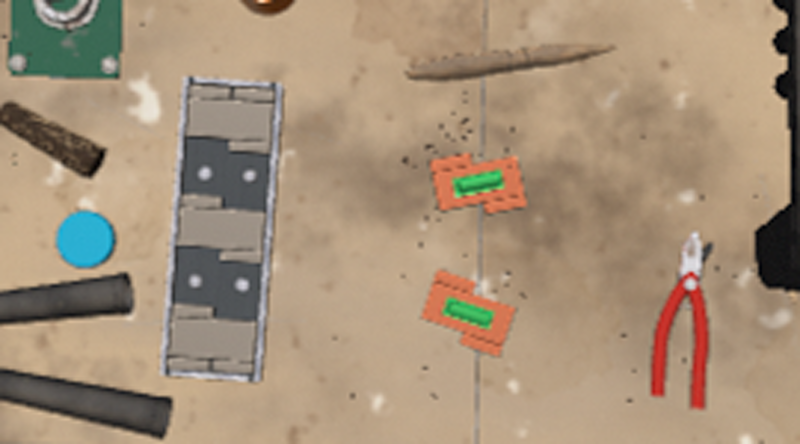

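View pics/c2.png

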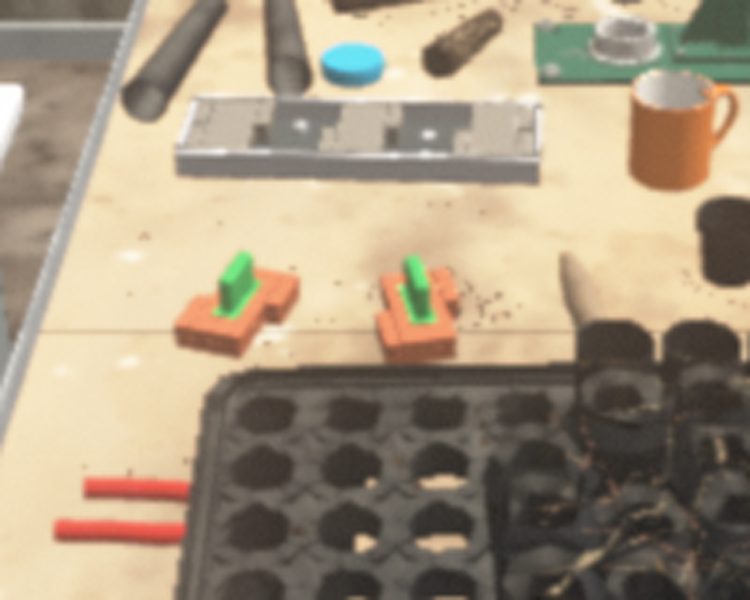

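The top view shows the deck long side along world x. Both spaces have their shoulder at upper left, which matches the pavers. The two ribs are at about (479,183) and (469,314) in the crop. The side view agrees, with the seed tray clear of both. A half turn in place would run past joint 6's range if I gripped across 14 mm, so I'll consider gripping along the rib's 50 mm length. First I'll move over the pavers and look with the wrist camera.

arm_command --series '[{"dx": -18.5, "dy": -39, "dz": 0, "jaw": -1}, {"dx": -18.5, "dy": -39, "dz": 0}, {"dx": -18.5, "dy": -39, "dz": 0}, {"dx": -18.5, "dy": -39, "dz": 0}, {"dx": -18.5, "dy": -39, "dz": 0}, {"dx": -18.5, "dy": -39, "dz": 0}, {"dx": -18.5, "dy": -39, "dz": 0}, {"dx": -18.5, "dy": -39, "dz": 0}]'

```text
validation failed for argument at $.se...
```

```bash
cat >> h.py <<'E'
def st():
    s=observe();R=s["eef_rot"];print("t",round(s["clock"],2),"pos",np.round(s["ee_pos"],4),"yaw",round(np.arctan2(R[1,0],R[0,0]),4),"z",np.round(R[:,2],3),"F",np.round(s["wrist_force"],1),"w",round(s["width"],4),"q6",round(s["qpos"][5],2))
    return s
def ribs(cam,z=.058):
    "centre and yaw of rib tops by min-area rect of the green blob's outline"
    im=camera(cam);h=cv2.cvtColor(im,cv2.COLOR_RGB2HSV);m=cv2.inRange(h,(45,110,60),(80,255,255))
    for c in cv2.findContours(m,0,1)[0]:
        if cv2.contourArea(c)<15: continue
        P=hit(cam,c[:,0],z);r=cv2.minAreaRect((P[:,:2]*1000).astype(np.float32))
        print(cam,"rib",np.round(r[0],1),np.round(r[1],1),round(r[2],1),"px",c[:,0].mean(0).round())
    return im
E
python3 - <<'E'
from h import *
s=st()
im=ribs("wrist");cv2.imwrite("pics/w1.png",im[:,:,::-1])
ribs("top");ribs("side")
p=camera_params("wrist");print(p["fx"],p["cx"],p["cy"],np.round(p["T"],3))
for t,z in [("rib_a",.058),("space_1",.004),("paver_a",0),("deck",0)]:
    for r in tip_of("wrist",t)[:3]: print(t,round(r["confidence"],2),np.round(r["point"]),hit("wrist",r["point"],z)[0].round(4))
E
```

```text
t 0.8 pos [ 0.1829 -0.5714  0.2533] yaw -1.261 z [-0.  0. -1.] F [-0.5  0.1 -0.6] w 0.0855 q6 -0.12
top rib [ 419.6 -268.3] [51.9 19.1] 73.0 px [288. 226.]
top rib [ 567.9 -276.3] [20.5 54.2] 12.7 px [291. 181.]
top rib [798.2 315.1] [41.3 44.4] 1.3 px [119. 111.]
top rib [849.4 182.4] [27.8 20.5] 2.0 px [158.  96.]
top rib [796.8 199. ] [124.7 231.7] 89.2 px [157. 119.]
top rib [892.6 183.9] [45.1 20.5] 2.0 px [159.  82.]
top rib [887.3 296.2] [64.3 20.6] 25.0 px [125.  84.]
top rib [885.4 264.5] [ 36.6 145.8] 89.0 px [135.  85.]
top rib [983.6 305.5] [17.4 24.3] 1.3 px [123.  56.]
top rib [1083.4 -125.2] [69.2 67.7] 83.0 px [251.  32.]
top rib [1087.3   -6.8] [148.4  66. ] 71.6 px [214.  28.]
top rib [1159.2  -42.8] [ 59.8 265.1] 1.2 px [230.   7.]
side rib [ 424.  -281.6] [44.1 13. ] 75.1 px [213. 212.]
297.3186396354542 252.00369648912795 193.2804368558235 [[ 0.304 -0.92  -0.248  0.244]
 [-0.953 -0.294 -0.078 -0.552]
 [-0.001  0.26  -0.966  0.374]
 [ 0.     0.     0.     1.   ]]
```

View pics/w1.png

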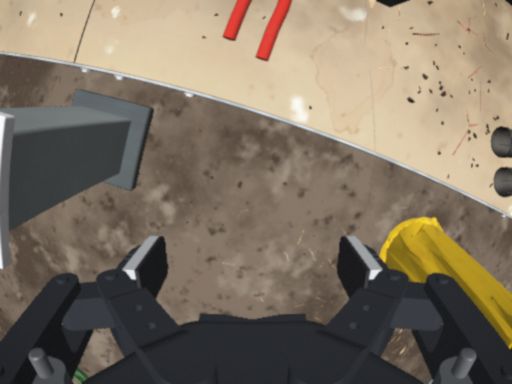

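The move was refused, so the wrist picture still shows the start pose: secateurs at about (260,30) and fingers at (150,265) and (355,265). I'll resend it with every field in each row.

arm_command --series '[{"dx": -18.5, "dy": -39.0, "dz": 0.0, "wx": 0.0, "wy": 0.0, "wz": 0.0, "jaw": -1.0}, {"dx": -18.5, "dy": -39.0, "dz": 0.0, "wx": 0.0, "wy": 0.0, "wz": 0.0, "jaw": -1.0}, {"dx": -18.5, "dy": -39.0, "dz": 0.0, "wx": 0.0, "wy": 0.0, "wz": 0.0, "jaw": -1.0}, {"dx": -18.5, "dy": -39.0, "dz": 0.0, "wx": 0.0, "wy": 0.0, "wz": 0.0, "jaw": -1.0}, {"dx": -18.5, "dy": -39.0, "dz": 0.0, "wx": 0.0, "wy": 0.0, "wz": 0.0, "jaw": -1.0}, {"dx": -18.5, "dy": -39.0, "dz": 0.0, "wx": 0.0, "wy": 0.0, "wz": 0.0, "jaw": -1.0}, {"dx": -18.5, "dy": -39.0, "dz": 0.0, "wx": 0.0, "wy": 0.0, "wz": 0.0, "jaw": -1.0}, {"dx": -18.5, "dy": -39.0, "dz": 0.0, "wx": 0.0, "wy": 0.0, "wz": 0.0, "jaw": -1.0}]'

```text
clock: 1.95
ee_pos: [0.4762, -0.2964, 0.2535]
eef_rot: [[0.305, -0.952, 0.0], [-0.952, -0.305, -0.0], [0.0, -0.0, -1.0]]
wrist_force: [0.9, -0.9, -0.1]
width: 0.0853
```

Run:
```python
from h import *
s=st()
im=ribs("wrist");cv2.imwrite("pics/w2.png",im[:,:,::-1])
for t,z in [("rib_a",.058),("space_1",.004),("deck",0)]:
    for r in tip_of("wrist",t)[:3]: print(t,round(r["confidence"],2),np.round(r["point"]),hit("wrist",r["point"],z)[0].round(4))
```

```text
t 1.95 pos [ 0.4762 -0.2964  0.2535] yaw -1.2611 z [ 0. -0. -1.] F [ 0.9 -0.9 -0.1] w 0.0853 q6 0.58
wrist rib [ 433.7 -264.7] [52.  25.1] 72.8 px [218. 208.]
wrist rib [ 573.6 -272.7] [19.  51.9] 12.8 px [263.  89.]
rib_a 0.75 [263.  83.] [ 0.5766 -0.2737  0.058 ]
rib_a 0.73 [64. 42.] [ 0.5704 -0.0231  0.058 ]
rib_a 0.69 [216. 217.] [ 0.4208 -0.2694  0.058 ]
space_1 0.85 [ 43. 122.] [0.4517 0.0216 0.004 ]
space_1 0.64 [66. 44.] [0.57   0.0115 0.004 ]
deck 0.9 [56. 81.] [0.5137 0.0135 0.    ]
```

arm_command --series '[{"dx": 0.9, "dy": -10.1, "dz": 5.0, "wx": 0.0, "wy": 0.0, "wz": 5.0, "jaw": -1.0}, {"dx": 0.9, "dy": -10.1, "dz": 5.0, "wx": 0.0, "wy": 0.0, "wz": 5.0, "jaw": -1.0}, {"dx": 0.9, "dy": -10.1, "dz": 5.0, "wx": 0.0, "wy": 0.0, "wz": 5.0, "jaw": -1.0}, {"dx": 0.9, "dy": -10.1, "dz": 5.0, "wx": 0.0, "wy": 0.0, "wz": 5.0, "jaw": -1.0}, {"dx": 0.9, "dy": -10.1, "dz": 5.0, "wx": 0.0, "wy": 0.0, "wz": 5.0, "jaw": -1.0}]'

```text
clock: 2.65
ee_pos: [0.5723, -0.2768, 0.2033]
eef_rot: [[0.22, -0.976, -0.001], [-0.976, -0.22, 0.0], [-0.0, 0.001, -1.0]]
wrist_force: [0.5, 0.0, 0.2]
width: 0.0852
```

Run:
```python
from h import *
s=st()
im=ribs("wrist");cv2.imwrite("pics/w3.png",im[:,:,::-1])
p=camera_params("wrist");print(np.round(p["T"],3))
for t,z in [("rib_a",.058)]:
    for r in tip_of("wrist",t)[:3]: print(t,round(r["confidence"],2),np.round(r["point"]),hit("wrist",r["point"],z)[0].round(4))
```

```text
t 2.65 pos [ 0.5723 -0.2768  0.2033] yaw -1.3491 z [-0.001  0.    -1.   ] F [0.5 0.  0.2] w 0.0852 q6 0.79
wrist rib [ 434.1 -268.5] [53.5 37.2] 73.0 px [218. 302.]
wrist rib [ 576.3 -278. ] [21.8 50.8] 12.7 px [255. 181.]
[[ 0.219 -0.942 -0.254  0.635]
 [-0.976 -0.211 -0.057 -0.263]
 [-0.     0.261 -0.965  0.325]
 [ 0.     0.     0.     1.   ]]
rib_a 0.96 [219. 311.] [ 0.4241 -0.2719  0.058 ]
rib_a 0.91 [256. 186.] [ 0.5731 -0.2799  0.058 ]
```

View pics/w3.png

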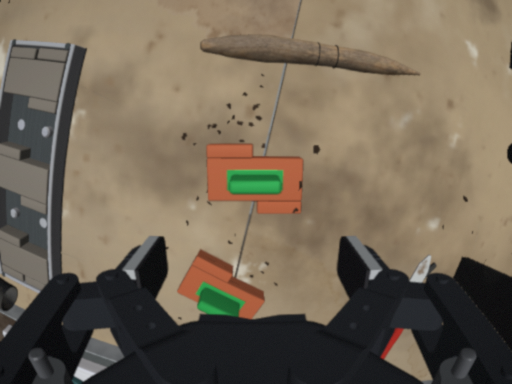

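The wrist view has the upper rib centred at (256,186) and lined up with the tool, and the lower rib at (219,311). I'll descend and grip the upper rib along its 50 mm length, which leaves room for a half turn in place.

arm_command --series '[{"dx": 0.3, "dy": 0.0, "dz": 5.0, "wx": 0.0, "wy": 0.0, "wz": 0.0, "jaw": -1.0}, {"dx": 0.3, "dy": 0.0, "dz": 10.0, "wx": 0.0, "wy": 0.0, "wz": 0.0, "jaw": -1.0}, {"dx": 0.3, "dy": 0.0, "dz": 13.0, "wx": 0.0, "wy": 0.0, "wz": 0.0, "jaw": -1.0}, {"dx": 0.3, "dy": 0.0, "dz": 15.3, "wx": 0.0, "wy": 0.0, "wz": 0.0, "jaw": -1.0}, {"dx": 0.3, "dy": 0.0, "dz": 15.3, "wx": 0.0, "wy": 0.0, "wz": 0.0, "jaw": -0.3}, {"dx": 0.3, "dy": 0.0, "dz": 15.3, "wx": 0.0, "wy": 0.0, "wz": 0.0, "jaw": 1.0}, {"dx": 0.3, "dy": 0.0, "dz": 15.3, "wx": 0.0, "wy": 0.0, "wz": 0.0, "jaw": 1.0}, {"dx": 0.3, "dy": 0.0, "dz": 15.3, "wx": 0.0, "wy": 0.0, "wz": 0.0, "jaw": 1.0}]' --squeeze 40

```text
clock: 3.55
ee_pos: [0.5754, -0.2797, 0.0525]
eef_rot: [[0.221, -0.975, 0.003], [-0.975, -0.221, -0.002], [0.003, -0.002, -1.0]]
wrist_force: [-0.7, -0.5, 3.8]
width: 0.049
```

Run:
```python
from h import *
s=st()
```

```text
t 3.55 pos [ 0.5754 -0.2797  0.0525] yaw -1.3484 z [ 0.003 -0.002 -1.   ] F [-0.7 -0.5  3.8] w 0.049 q6 0.79
```

arm_command --series '[{"dx": 0.3, "dy": 0.0, "dz": -2.0, "wx": 0.0, "wy": 0.0, "wz": 0.0, "jaw": 1.0}, {"dx": 0.3, "dy": 0.0, "dz": -6.0, "wx": 0.0, "wy": 0.0, "wz": 0.0, "jaw": 1.0}, {"dx": -4.0, "dy": -1.0, "dz": -10.0, "wx": 0.0, "wy": 0.0, "wz": 8.0, "jaw": 1.0}, {"dx": -8.0, "dy": -2.0, "dz": -13.0, "wx": 0.0, "wy": 0.0, "wz": 16.0, "jaw": 1.0}, {"dx": -13.0, "dy": -3.0, "dz": -13.0, "wx": 0.0, "wy": 0.0, "wz": 17.0, "jaw": 1.0}, {"dx": -16.0, "dy": -3.5, "dz": -13.0, "wx": 0.0, "wy": 0.0, "wz": 17.0, "jaw": 1.0}, {"dx": -16.0, "dy": -3.5, "dz": -13.0, "wx": 0.0, "wy": 0.0, "wz": 17.0, "jaw": 1.0}, {"dx": -16.0, "dy": -3.5, "dz": -13.0, "wx": 0.0, "wy": 0.0, "wz": 17.0, "jaw": 1.0}]'

```text
clock: 4.35
ee_pos: [0.5731, -0.1139, 0.1811]
eef_rot: [[-0.072, -0.997, 0.001], [-0.997, 0.072, -0.001], [0.001, -0.001, -1.0]]
wrist_force: [0.4, 0.3, -3.6]
width: 0.0492
```

Run:
```python
from h import *
s=st()
im=save("wrist","w4")
for t,z in [("space_1",.004),("deck",0),("rib_a",s["ee_pos"][2]+.006)]:
    for r in tip_of("wrist",t)[:3]: print(t,round(r["confidence"],2),np.round(r["point"]),hit("wrist",r["point"],z)[0].round(4))
cv2.imwrite("pics/w4.png",cv2.resize(im[:,:,::-1],(800,600),interpolation=cv2.INTER_CUBIC))
```

```text
t 4.35 pos [ 0.5731 -0.1139  0.1811] yaw -1.6424 z [ 0.001 -0.001 -1.   ] F [ 0.4  0.3 -3.6] w 0.0492 q6 1.33
space_1 0.88 [138. 188.] [0.5737 0.0082 0.004 ]
deck 0.78 [143. 236.] [0.5149 0.0147 0.    ]
rib_a 0.65 [254. 274.] [ 0.5704 -0.1169  0.1871]
rib_a 0.64 [404. 313.] [ 0.5347 -0.1945  0.1871]
```

View pics/w4.png

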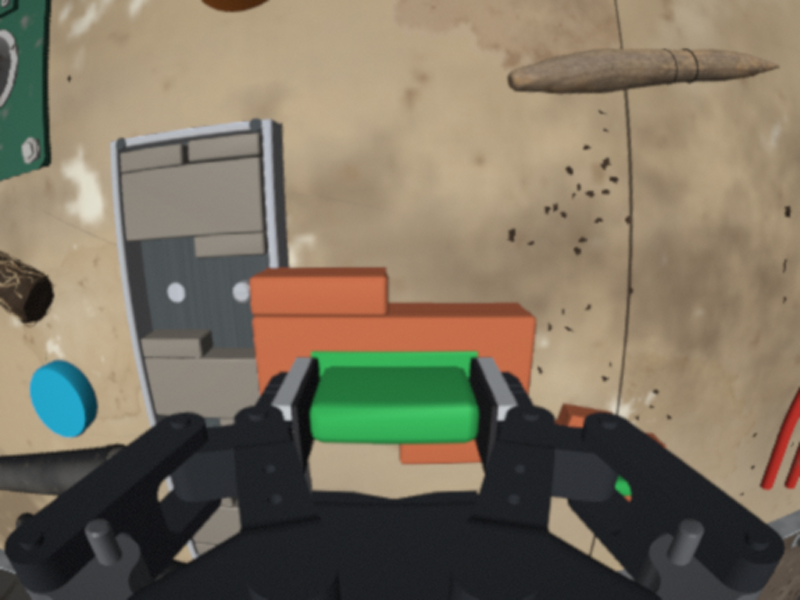

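The wrist view shows the rib gripped squarely between the pads at (395,400). The deck is at left with two discs in the far space at (177,292) and (240,292), but they don't show which is the stud. Next I'll fit the deck pose to its outline in all three cameras.

```bash
cat >> h.py <<'E'
from scipy.optimize import minimize
def proj(cam,P):
    p=camera_params(cam);T=np.array(p["T"]);c=(P-T[:3,3])@T[:3,:3]
    if cam=="wrist":
        r=np.hypot(c[:,0],c[:,1]);th=np.arctan2(r,c[:,2])/np.maximum(r,1e-12);a,b=c[:,0]*th,c[:,1]*th
    else: a,b=c[:,0]/c[:,2],c[:,1]/c[:,2]
    return np.c_[a*p["fx"]+p["cx"],b*p["fy"]+p["cy"]]
def fitbox(cam,reg,L,W,H,x0):
    B=np.array([[sx*L/2,sy*W/2,z] for sx in(-1,1) for sy in(-1,1) for z in(0,H)])
    S=8;d=cv2.resize(reg.astype(np.float32),None,fx=S/2,fy=S/2)>.5
    def f(q):
        c,s=np.cos(q[2]),np.sin(q[2]);P=B@np.array([[c,-s,0],[s,c,0],[0,0,1]]).T+[q[0],q[1],0]
        u=((proj(cam,P)+.5)*S/2).astype(np.float32);m=np.zeros(d.shape,np.uint8)
        cv2.fillConvexPoly(m,cv2.convexHull(u).round().astype(np.int32),1);m=m>0
        return 1-(m&d).sum()/(m|d).sum()
    r=minimize(f,x0,method="Nelder-Mead",options=dict(initial_simplex=np.array(x0)+np.vstack([np.zeros(3),np.diag([.01,.01,.04])]),xatol=1e-4,fatol=1e-5))
    return r.x,1-r.fun
E
python3 - <<'E'
from h import *
for c in ["top","side","wrist"]:
    camera(c)
    for r in outline_of(c,"deck")[:2]:
        x,i=fitbox(c,r["region"],.348,.116,.028,[.513,.015,-.07])
        print(c,round(r["confidence"],2),np.round(r["rect"]),r["region"].sum(),x.round(4),"IoU",round(i,3))
save("top","top1")
E
```

```text
top 0.72 [189. 147. 221. 231.] 1503 [ 0.5164  0.0162 -0.0271] IoU 0.427
side 0.95 [195. 164. 293. 186.] 1986 [ 0.5099  0.0171 -0.0514] IoU 0.903
wrist 0.65 [ 68.  75. 198. 355.] 18063 [ 0.5246  0.0511 -0.2669] IoU 0.655
```

arm_command --series '[{"dx": 2.0, "dy": 5.0, "dz": -3.0, "wx": 0.0, "wy": 0.0, "wz": 0.0, "jaw": 1.0}, {"dx": 3.0, "dy": 10.0, "dz": -6.0, "wx": 0.0, "wy": 0.0, "wz": 0.0, "jaw": 1.0}, {"dx": 3.0, "dy": 15.0, "dz": -8.0, "wx": 0.0, "wy": 0.0, "wz": 0.0, "jaw": 1.0}, {"dx": 3.0, "dy": 15.0, "dz": -8.0, "wx": 0.0, "wy": 0.0, "wz": 0.0, "jaw": 1.0}, {"dx": 3.0, "dy": 15.0, "dz": -8.0, "wx": 0.0, "wy": 0.0, "wz": 0.0, "jaw": 1.0}, {"dx": 3.0, "dy": 15.0, "dz": -8.0, "wx": 0.0, "wy": 0.0, "wz": 0.0, "jaw": 1.0}]'

```text
clock: 5.5
ee_pos: [0.4218, -0.134, 0.2609]
eef_rot: [[-0.075, -0.997, 0.002], [-0.997, 0.075, -0.001], [0.001, -0.002, -1.0]]
wrist_force: [-0.7, 0.5, -3.8]
width: 0.049
```

Run:
```python
from h import *
s=st()
for c in ["wrist","top","side"]:
    im=save(c,c+"5")
    for r in outline_of(c,"deck")[:1]:
        x,i=fitbox(c,r["region"],.348,.116,.028,[.513,.015,-.06])
        print(c,round(r["confidence"],2),np.round(r["rect"]),r["region"].sum(),x.round(4),"IoU",round(i,3))
    for r in tip_of(c,"space_1")[:2]: print(round(r["confidence"],2),np.round(r["point"]),hit(c,r["point"],.004)[0].round(4))
    if c=="wrist":
        for r in tip_of(c,"deck")[:2]: print("deck",round(r["confidence"],2),hit(c,r["point"],0)[0].round(4))
im=cv2.imread("pics/wrist5.png");cv2.imwrite("pics/w5.png",cv2.resize(im[0:260,0:347],(800,600),interpolation=cv2.INTER_CUBIC))
```

```text
t 5.5 pos [ 0.4218 -0.134   0.2609] yaw -1.6458 z [ 0.002 -0.001 -1.   ] F [-0.7  0.5 -3.8] w 0.049 q6 1.18
wrist 0.62 [ 86.   0. 178. 239.] 19193 [ 0.5127  0.0259 -0.0866] IoU 0.897
0.86 [133.  64.] [0.5736 0.0119 0.004 ]
deck 0.57 [0.5104 0.0155 0.    ]
top 0.68 [185. 146. 225. 250.] 3062 [ 0.5101  0.0174 -0.0542] IoU 0.864
0.93 [205. 215.] [0.4465 0.0174 0.004 ]
0.62 [205. 181.] [0.5668 0.0195 0.004 ]
side 0.68 [195. 163. 294. 188.] 2147 [ 0.5098  0.0177 -0.0599] IoU 0.959
0.71 [213. 224.] [ 0.4207 -0.2675  0.004 ]
0.67 [229. 176.] [0.447  0.0362 0.004 ]
```

View pics/w5.png

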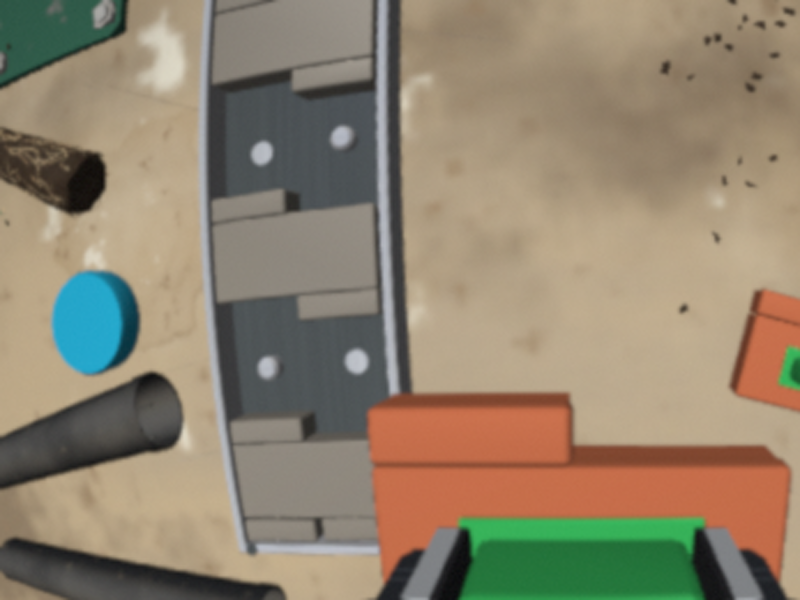

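This view is clear and unobstructed. The far space's discs are at (262,153) and (342,137), and the right one shows a shaded side, so it's the stud (-y end). In the near space, the left one at (268,367) is the stud (+y end). I'll fit the deck pose from these points, and use the held rib to check for camera bias.

Run:
```python
from h import *
from scipy.optimize import least_squares
st()
F=np.array([[262,153,64,27,4],[342,135,64,-27,14],[357,361,-64,-27,4],[269,365,-64,27,14],[250,550,-174,58,28],[285,190,37,2,28],[376,205,23,-50,28],[218,302,-23,50,28],[213,84,105,50,28]],float)
px=F[:,:2]*347/800;px+=0
def f(q,sub=slice(None)):
    c,s=np.cos(q[2]),np.sin(q[2]);P=F[sub,2:]/1000@np.array([[c,-s,0],[s,c,0],[0,0,1]]).T+[q[0],q[1],0]
    return (proj("wrist",P)-px[sub])
for sub in (slice(0,4),slice(None)):
    r=least_squares(lambda q:f(q,sub).ravel(),[.51,.015,-.06],loss="soft_l1");print(r.x.round(4));print(f(r.x).round(1).tolist())
# stud test: heights swapped
G=F.copy()
for h in [(4,14,4,14),(14,4,14,4),(14,4,4,14),(4,14,14,4)]:
    F[:4,4]=h;r=least_squares(lambda q:f(q,slice(0,4)).ravel(),[.51,.015,-.06]);print(h,r.cost.round(3),r.x.round(4))
# held rib / paver bias
print("tcp->px",proj("wrist",np.array([[.4218,-.134,.2669]])))
```

```text
t 6.0 pos [ 0.4216 -0.1336  0.26  ] yaw -1.6446 z [-0.001  0.    -1.   ] F [-0.2 -0.7 -3.5] w 0.0491 q6 1.18
[ 0.5101  0.0169 -0.0475]
[[0.2, -0.7], [-0.2, 0.2], [0.5, -0.5], [-0.6, 1.2], [-4.2, 0.8], [-0.1, -1.5], [-0.3, -1.7], [-0.8, 0.5], [-1.2, 0.2]]
[ 0.5098  0.0163 -0.0476]
[[0.6, -0.6], [0.2, 0.4], [0.9, -0.3], [-0.2, 1.4], [-3.9, 1.0], [0.3, -1.3], [0.2, -1.5], [-0.4, 0.6], [-0.9, 0.3]]
(4, 14, 4, 14) 1.485 [ 0.5102  0.0169 -0.0478]
(14, 4, 14, 4) 14.783 [ 0.5103  0.0168 -0.0428]
(14, 4, 4, 14) 10.905 [ 0.5102  0.0167 -0.0447]
(4, 14, 14, 4) 5.385 [ 0.5102  0.017  -0.0458]
tcp->px [[252.82038084 267.61071423]]
```

Top, side and wrist fits agree: deck at (0.510, 0.017), yaw about -0.052. The stud test clearly favours far at -y, near at +y. Next I'll measure the paver's offset along the pads from its top edges in the same picture.

Run:
```python
from h import *
im=cv2.imread("pics/wrist5.png")[:,:,::-1].astype(int)
for c in (175,208,235,270,290,320): print(c,[(r,int(im[r,c,0])) for r in range(168,206)])
s=observe();R=s["eef_rot"];z=.2605-.0525+.024
for px in [(208,177),(282,202)]:
    P=hit("wrist",px,z)[0];print(px,(R.T@(P-s["ee_pos"]))*1000)
```

```text
175 [(168, 61), (169, 70), (170, 97), (171, 119), (172, 125), (173, 126), (174, 127), (175, 135), (176, 155), (177, 182), (178, 197), (179, 201), (180, 202), (181, 202), (182, 202), (183, 201), (184, 201), (185, 200), (186, 199), (187, 201), (188, 198), (189, 199), (190, 197), (191, 196), (192, 197), (193, 197), (194, 196), (195, 197), (196, 196), (197, 194), (198, 193), (199, 184), (200, 159), (201, 144), (202, 162), (203, 188), (204, 197), (205, 199)]
208 [(168, 184), (169, 175), (170, 150), (171, 131), (172, 127), (173, 125), (174, 127), (175, 138), (176, 161), (177, 187), (178, 199), (179, 200), (180, 202), (181, 203), (182, 201), (183, 201), (184, 201), (185, 200), (186, 200), (187, 200), (188, 199), (189, 199), (190, 197), (191, 197), (192, 197), (193, 197), (194, 196), (195, 195), (196, 195), (197, 195), (198, 194), (199, 184), (200, 161), (201, 142), (202, 158), (203, 187), (204, 198), (205, 200)]
235 [(168, 184), (169, 175), (170, 149), (171, 132), (172, 128), (173, 127), (174, 129), (175, 142), (176, 165), (177, 189), (178, 198), (179, 202), (180, 202), (181, 203), (182, 20
[... 1066 characters left out ...]
2), (195, 129), (196, 129), (197, 127), (198, 126), (199, 127), (200, 133), (201, 145), (202, 166), (203, 189), (204, 197), (205, 198)]
320 [(168, 178), (169, 183), (170, 177), (171, 166), (172, 178), (173, 189), (174, 190), (175, 191), (176, 190), (177, 189), (178, 189), (179, 188), (180, 188), (181, 188), (182, 188), (183, 187), (184, 186), (185, 188), (186, 188), (187, 188), (188, 188), (189, 188), (190, 188), (191, 187), (192, 172), (193, 142), (194, 129), (195, 128), (196, 128), (197, 127), (198, 126), (199, 128), (200, 133), (201, 147), (202, 169), (203, 191), (204, 197), (205, 198)]
(208, 177) [-22.63598264 -33.07752341  27.99220078]
(282, 202) [ 15.78244042 -19.61044116  27.98738443]
```

arm_command --series '[{"dx": -5.0, "dy": -0.5, "dz": 0.0, "wx": 0.0, "wy": 0.0, "wz": -1.25, "jaw": 1.0}, {"dx": -10.0, "dy": -1.0, "dz": 0.0, "wx": 0.0, "wy": 0.0, "wz": -1.25, "jaw": 1.0}, {"dx": -15.5, "dy": -1.6, "dz": 2.0, "wx": 0.0, "wy": 0.0, "wz": -1.25, "jaw": 1.0}, {"dx": -15.5, "dy": -1.6, "dz": 6.0, "wx": 0.0, "wy": 0.0, "wz": -1.25, "jaw": 1.0}, {"dx": -15.5, "dy": -1.6, "dz": 11.0, "wx": 0.0, "wy": 0.0, "wz": -1.25, "jaw": 1.0}, {"dx": -15.5, "dy": -1.6, "dz": 15.0, "wx": 0.0, "wy": 0.0, "wz": -1.25, "jaw": 1.0}, {"dx": -15.5, "dy": -1.6, "dz": 15.0, "wx": 0.0, "wy": 0.0, "wz": -1.25, "jaw": 1.0}, {"dx": -15.5, "dy": -1.6, "dz": 15.0, "wx": 0.0, "wy": 0.0, "wz": -1.25, "jaw": 1.0}]'

```text
clock: 6.8
ee_pos: [0.4488, 0.0197, 0.1104]
eef_rot: [[-0.052, -0.999, -0.002], [-0.999, 0.052, 0.0], [-0.0, 0.002, -1.0]]
wrist_force: [0.1, -0.8, -3.3]
width: 0.0491
```

Run:
```python
from h import *
st();im=save("wrist","w6");st()
cv2.imwrite("pics/w6.png",cv2.resize(im[70:370,56:456][:,:,::-1],(800,600),interpolation=cv2.INTER_CUBIC))
```

```text
t 6.8 pos [0.4488 0.0197 0.1104] yaw -1.6232 z [-0.002  0.    -1.   ] F [ 0.1 -0.8 -3.3] w 0.0491 q6 1.51
t 6.85 pos [0.4502 0.0195 0.1116] yaw -1.6233 z [ 0.002 -0.    -1.   ] F [ 0.9  0.  -4.2] w 0.0493 q6 1.51
```

View pics/w6.png

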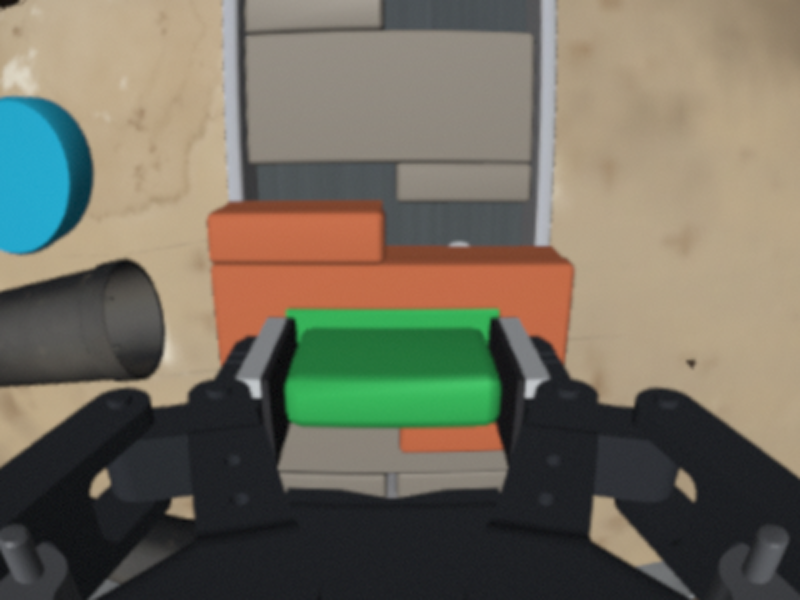

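The paver is centred on the deck (columns 212–570 against rim 235–547, both about 391) and the edges are parallel. I'll lower it into the lead-in and check the force.

arm_command --series '[{"dx": 0.0, "dy": 0.0, "dz": 1.5, "wx": 0.0, "wy": 0.0, "wz": 0.0, "jaw": 1.0}, {"dx": 0.0, "dy": 0.0, "dz": 2.6, "wx": 0.0, "wy": 0.0, "wz": 0.0, "jaw": 1.0}, {"dx": 0.0, "dy": 0.0, "dz": 3.1, "wx": 0.0, "wy": 0.0, "wz": 0.0, "jaw": 1.0}, {"dx": 0.0, "dy": 0.0, "dz": 3.6, "wx": 0.0, "wy": 0.0, "wz": 0.0, "jaw": 1.0}, {"dx": 0.0, "dy": 0.0, "dz": 3.6, "wx": 0.0, "wy": 0.0, "wz": 0.0, "jaw": 1.0}]'

```text
clock: 7.35
ee_pos: [0.449, 0.0196, 0.0744]
eef_rot: [[-0.052, -0.999, 0.0], [-0.999, 0.052, 0.0], [-0.0, -0.0, -1.0]]
wrist_force: [-0.5, 1.1, -4.0]
width: 0.0488
```

It's inside the outline with no contact. Lowering past the stud height.

arm_command --series '[{"dx": 0.0, "dy": 0.0, "dz": 0.5, "wx": 0.0, "wy": 0.0, "wz": 0.0, "jaw": 1.0}, {"dx": 0.0, "dy": 0.0, "dz": 0.8, "wx": 0.0, "wy": 0.0, "wz": 0.0, "jaw": 1.0}, {"dx": 0.0, "dy": 0.0, "dz": 1.0, "wx": 0.0, "wy": 0.0, "wz": 0.0, "jaw": 1.0}, {"dx": 0.0, "dy": 0.0, "dz": 1.2, "wx": 0.0, "wy": 0.0, "wz": 0.0, "jaw": 1.0}, {"dx": 0.0, "dy": 0.0, "dz": 1.2, "wx": 0.0, "wy": 0.0, "wz": 0.0, "jaw": 1.0}]'

```text
clock: 7.85
ee_pos: [0.4509, 0.0187, 0.0649]
eef_rot: [[-0.051, -0.999, 0.004], [-0.999, 0.051, -0.002], [0.001, -0.004, -1.0]]
wrist_force: [-5.6, -6.2, 33.6]
width: 0.0494
```

It stopped at z 0.065 with 34 N, so it's on the near stud. The far space's stud is at the other end, so the same orientation should fit there. I'll lift it and shift one deck pitch.

arm_command --series '[{"dx": 0.0, "dy": 0.0, "dz": -1.5, "wx": 0.0, "wy": 0.0, "wz": 0.0, "jaw": 1.0}, {"dx": 0.0, "dy": 0.0, "dz": -4.5, "wx": 0.0, "wy": 0.0, "wz": 0.0, "jaw": 1.0}, {"dx": 0.0, "dy": -4.0, "dz": -4.8, "wx": 0.0, "wy": 0.0, "wz": 0.0, "jaw": 1.0}, {"dx": 0.0, "dy": -8.5, "dz": -4.8, "wx": 0.0, "wy": 0.0, "wz": 0.0, "jaw": 1.0}, {"dx": 0.0, "dy": -12.8, "dz": -4.8, "wx": 0.0, "wy": 0.0, "wz": 0.0, "jaw": 1.0}, {"dx": 0.0, "dy": -12.8, "dz": -4.8, "wx": 0.0, "wy": 0.0, "wz": 0.0, "jaw": 1.0}, {"dx": 0.0, "dy": -12.8, "dz": -4.8, "wx": 0.0, "wy": 0.0, "wz": 0.0, "jaw": 1.0}]'

```text
clock: 8.55
ee_pos: [0.5774, 0.0129, 0.1098]
eef_rot: [[-0.052, -0.999, -0.0], [-0.999, 0.052, 0.0], [-0.0, 0.0, -1.0]]
wrist_force: [-0.9, 0.7, -3.9]
width: 0.0491
```

Run:
```python
from h import *
im=save("wrist","w7");s=st()
# paver top edges -> offset in tool frame
g=im[:,:,0].astype(int)
for c in (200,215,230,275,300,315): 
    col=cv2.GaussianBlur(im[:,c:c+5,0].astype(np.float32),(1,3),0).mean(1);d=np.diff(col[165:215]);print(c,"edge row",165+d.argmax()+.5,d.max().round(1))
cv2.imwrite("pics/w7.png",cv2.resize(im[70:370,56:456][:,:,::-1],(800,600),interpolation=cv2.INTER_CUBIC))
```

```text
t 8.6 pos [0.5755 0.0132 0.1095] yaw -1.6231 z [-0.003  0.    -1.   ] F [-0.5  0.2 -4.3] w 0.049 q6 1.53
200 edge row 177.5 22.2
215 edge row 177.5 20.8
230 edge row 203.5 21.8
275 edge row 202.5 19.2
300 edge row 202.5 19.9
315 edge row 202.5 20.1
```

View pics/w7.png

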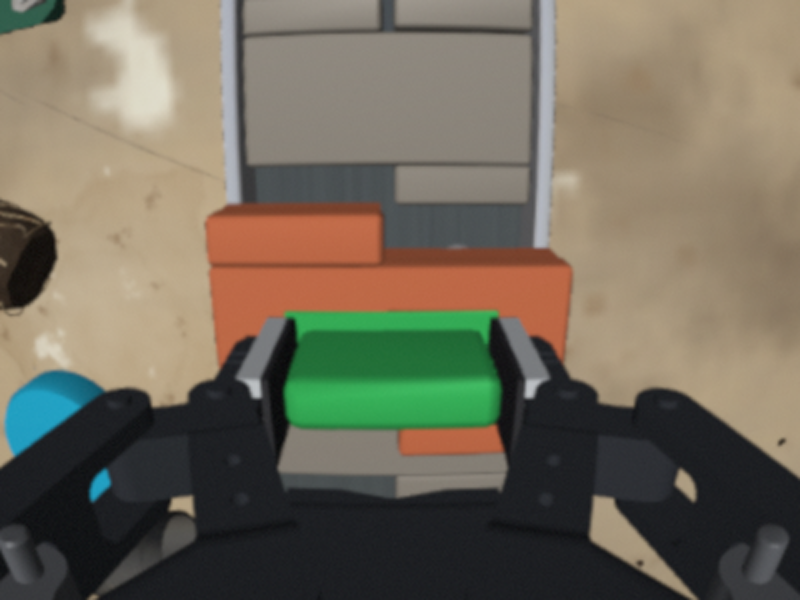

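Alignment matches the previous hover: paver columns 208–570 and rim 233–547. Lowering.

arm_command --series '[{"dx": 0.0, "dy": 0.0, "dz": 2.5, "wx": 0.0, "wy": 0.0, "wz": 0.0, "jaw": 1.0}, {"dx": 0.0, "dy": 0.0, "dz": 3.4, "wx": 0.0, "wy": 0.0, "wz": 0.0, "jaw": 1.0}, {"dx": 0.0, "dy": 0.0, "dz": 4.0, "wx": 0.0, "wy": 0.0, "wz": 0.0, "jaw": 1.0}, {"dx": 0.0, "dy": 0.0, "dz": 4.5, "wx": 0.0, "wy": 0.0, "wz": 0.0, "jaw": 1.0}, {"dx": 0.0, "dy": 0.0, "dz": 4.9, "wx": 0.0, "wy": 0.0, "wz": 0.0, "jaw": 1.0}, {"dx": 0.0, "dy": 0.0, "dz": 4.9, "wx": 0.0, "wy": 0.0, "wz": 0.0, "jaw": 1.0}]'

```text
clock: 9.2
ee_pos: [0.5771, 0.013, 0.0614]
eef_rot: [[-0.052, -0.999, 0.001], [-0.999, 0.052, 0.0], [-0.0, -0.001, -1.0]]
wrist_force: [1.6, 0.1, -5.0]
width: 0.0491
```

No load at 0.061, so it cleared the stud. Seating it.

arm_command --series '[{"dx": 0.0, "dy": 0.0, "dz": 0.3, "wx": 0.0, "wy": 0.0, "wz": 0.0, "jaw": 1.0}, {"dx": 0.0, "dy": 0.0, "dz": 0.5, "wx": 0.0, "wy": 0.0, "wz": 0.0, "jaw": 1.0}, {"dx": 0.0, "dy": 0.0, "dz": 0.6, "wx": 0.0, "wy": 0.0, "wz": 0.0, "jaw": 1.0}, {"dx": 0.0, "dy": 0.0, "dz": 0.6, "wx": 0.0, "wy": 0.0, "wz": 0.0, "jaw": 1.0}]'

```text
clock: 9.6
ee_pos: [0.577, 0.0129, 0.0567]
eef_rot: [[-0.052, -0.999, 0.001], [-0.999, 0.052, -0.0], [0.0, -0.001, -1.0]]
wrist_force: [-2.0, -0.1, 8.8]
width: 0.0492
```

Seated, with contact at z 0.0567. I'll release it, rise, and go over to the second paver.

arm_command --series '[{"dx": 0.0, "dy": 0.0, "dz": 0.0, "wx": 0.0, "wy": 0.0, "wz": 0.0, "jaw": -1.0}, {"dx": 0.0, "dy": 0.0, "dz": 0.0, "wx": 0.0, "wy": 0.0, "wz": 0.0, "jaw": -1.0}, {"dx": 0.0, "dy": 0.0, "dz": 0.0, "wx": 0.0, "wy": 0.0, "wz": 0.0, "jaw": -1.0}, {"dx": 0.0, "dy": 0.0, "dz": -5.0, "wx": 0.0, "wy": 0.0, "wz": 0.0, "jaw": -1.0}, {"dx": 0.0, "dy": 0.0, "dz": -10.0, "wx": 0.0, "wy": 0.0, "wz": 0.0, "jaw": -1.0}, {"dx": 4.0, "dy": 2.0, "dz": -13.0, "wx": 0.0, "wy": 0.0, "wz": 0.0, "jaw": -1.0}, {"dx": 8.0, "dy": 4.0, "dz": -15.0, "wx": 0.0, "wy": 0.0, "wz": 5.0, "jaw": -1.0}, {"dx": 12.0, "dy": 6.0, "dz": -15.0, "wx": 0.0, "wy": 0.0, "wz": 9.0, "jaw": -1.0}]'

```text
clock: 10.4
ee_pos: [0.5119, -0.1051, 0.2084]
eef_rot: [[-0.209, -0.978, 0.006], [-0.978, 0.209, -0.002], [0.001, -0.006, -1.0]]
wrist_force: [0.6, 0.0, -0.4]
width: 0.0854
```

arm_command --series '[{"dx": 4.0, "dy": 2.0, "dz": 0.0, "wx": 0.0, "wy": 0.0, "wz": 5.0, "jaw": -1.0}, {"dx": 8.0, "dy": 4.0, "dz": 0.0, "wx": 0.0, "wy": 0.0, "wz": 5.0, "jaw": -1.0}, {"dx": 12.0, "dy": 6.0, "dz": 0.0, "wx": 0.0, "wy": 0.0, "wz": 5.0, "jaw": -1.0}, {"dx": 15.5, "dy": 10.0, "dz": 0.0, "wx": 0.0, "wy": 0.0, "wz": 5.0, "jaw": -1.0}, {"dx": 15.5, "dy": 10.0, "dz": 0.0, "wx": 0.0, "wy": 0.0, "wz": 5.0, "jaw": -1.0}, {"dx": 15.5, "dy": 10.0, "dz": 0.0, "wx": 0.0, "wy": 0.0, "wz": 5.0, "jaw": -1.0}]'

```text
clock: 11.0
ee_pos: [0.3794, -0.235, 0.2053]
eef_rot: [[-0.296, -0.955, -0.0], [-0.955, 0.296, 0.001], [-0.001, 0.0, -1.0]]
wrist_force: [0.7, 0.3, 0.1]
width: 0.0854
```

Run:
```python
from h import *
s=st();im=ribs("wrist");cv2.imwrite("pics/wrist8.png",im[:,:,::-1]);T=s["eef_rot"]
for r in tip_of("wrist","rib_a")[:3]:
    P=hit("wrist",r["point"],.058)[0];print(round(r["confidence"],2),np.round(r["point"]),P.round(4),"tool cm",(T.T@(P-s["ee_pos"])*100).round(2))
```

```text
t 11.0 pos [ 0.3794 -0.235   0.2053] yaw -1.8708 z [-0.     0.001 -1.   ] F [0.7 0.3 0.1] w 0.0854 q6 1.16
wrist rib [ 423.4 -269. ] [50.9 18.8] 72.1 px [274. 130.]
wrist rib [ 5.717e+02 -1.000e-01] [34.6 13.1] 86.7 px [ 7. 92.]
wrist rib [559.2 -12. ] [51.8 18.6] 87.7 px [21. 97.]
0.91 [277. 132.] [ 0.4219 -0.2704  0.058 ] tool cm [ 2.13 -5.11 14.72]
```

arm_command --series '[{"dx": 2.1, "dy": -4.0, "dz": 3.0, "wx": 0.0, "wy": 0.0, "wz": 0.5, "jaw": -1.0}, {"dx": 2.1, "dy": -5.1, "dz": 7.0, "wx": 0.0, "wy": 0.0, "wz": 0.5, "jaw": -1.0}, {"dx": 2.1, "dy": -5.1, "dz": 11.0, "wx": 0.0, "wy": 0.0, "wz": 0.5, "jaw": -1.0}, {"dx": 2.1, "dy": -5.1, "dz": 14.0, "wx": 0.0, "wy": 0.0, "wz": 0.5, "jaw": -1.0}, {"dx": 2.1, "dy": -5.1, "dz": 15.3, "wx": 0.0, "wy": 0.0, "wz": 0.5, "jaw": -1.0}, {"dx": 2.1, "dy": -5.1, "dz": 15.3, "wx": 0.0, "wy": 0.0, "wz": 0.5, "jaw": 1.0}, {"dx": 2.1, "dy": -5.1, "dz": 15.3, "wx": 0.0, "wy": 0.0, "wz": 0.5, "jaw": 1.0}, {"dx": 2.1, "dy": -5.1, "dz": 15.3, "wx": 0.0, "wy": 0.0, "wz": 0.5, "jaw": 1.0}]' --squeeze 40

```text
clock: 11.9
ee_pos: [0.4246, -0.2699, 0.0534]
eef_rot: [[-0.299, -0.954, 0.002], [-0.954, 0.299, -0.002], [0.001, -0.002, -1.0]]
wrist_force: [-0.2, -0.4, -3.4]
width: 0.0496
```

Run:
```python
from h import *
s=st()
```

```text
t 11.9 pos [ 0.4246 -0.2699  0.0534] yaw -1.8749 z [ 0.002 -0.002 -1.   ] F [-0.2 -0.4 -3.4] w 0.0496 q6 1.17
```

arm_command --series '[{"dx": 0.0, "dy": 0.0, "dz": -2.0, "wx": 0.0, "wy": 0.0, "wz": 0.0, "jaw": 1.0}, {"dx": 0.0, "dy": 0.0, "dz": -6.0, "wx": 0.0, "wy": 0.0, "wz": 0.0, "jaw": 1.0}, {"dx": -4.0, "dy": 1.0, "dz": -8.0, "wx": 0.0, "wy": 0.0, "wz": -7.0, "jaw": 1.0}, {"dx": -8.5, "dy": 2.0, "dz": -8.0, "wx": 0.0, "wy": 0.0, "wz": -14.4, "jaw": 1.0}, {"dx": -13.0, "dy": 3.0, "dz": -8.0, "wx": 0.0, "wy": 0.0, "wz": -14.4, "jaw": 1.0}, {"dx": -17.5, "dy": 4.0, "dz": -8.0, "wx": 0.0, "wy": 0.0, "wz": -14.4, "jaw": 1.0}, {"dx": -22.0, "dy": 5.0, "dz": -7.0, "wx": 0.0, "wy": 0.0, "wz": -14.4, "jaw": 1.0}, {"dx": -26.0, "dy": 5.8, "dz": -6.0, "wx": 0.0, "wy": 0.0, "wz": -14.4, "jaw": 1.0}]'

```text
clock: 12.7
ee_pos: [0.4465, -0.0019, 0.1135]
eef_rot: [[-0.054, -0.999, 0.003], [-0.999, 0.054, -0.0], [-0.0, -0.003, -1.0]]
wrist_force: [0.9, 0.4, -3.5]
width: 0.0496
```

Run:
```python
from h import *
s=st();R=s["eef_rot"];print("go cm",(R.T@(np.array([.449,.0198,.111])-s["ee_pos"])*100).round(2))
```

```text
t 12.7 pos [ 0.4465 -0.0019  0.1135] yaw -1.6246 z [ 0.003 -0.    -1.   ] F [ 0.9  0.4 -3.5] w 0.0496 q6 1.46
go cm [-2.18 -0.13  0.25]
```

arm_command --series '[{"dx": -2.2, "dy": -0.2, "dz": 0.2, "wx": 0.0, "wy": 0.0, "wz": 0.0, "jaw": 1.0}, {"dx": -2.2, "dy": -0.2, "dz": 0.2, "wx": 0.0, "wy": 0.0, "wz": 0.0, "jaw": 1.0}, {"dx": -2.2, "dy": -0.2, "dz": 0.2, "wx": 0.0, "wy": 0.0, "wz": 0.0, "jaw": 1.0}]'

```text
clock: 13.0
ee_pos: [0.4496, 0.0182, 0.1111]
eef_rot: [[-0.052, -0.999, 0.001], [-0.999, 0.052, -0.0], [0.0, -0.002, -1.0]]
wrist_force: [-0.2, -0.2, -3.8]
width: 0.0492
```

Run:
```python
from h import *
im=save("wrist","w9");s=st();a=cv2.imread("pics/w6.png")
for c in (205,215,275,300,315): 
    col=cv2.GaussianBlur(im[:,c:c+5,0].astype(np.float32),(1,3),0).mean(1);d=np.diff(col[165:215]);print(c,"edge row",165+d.argmax()+.5,d.max().round(1))
cv2.imwrite("pics/w9.png",cv2.resize(im[70:370,56:456][:,:,::-1],(800,600),interpolation=cv2.INTER_CUBIC))
```

```text
t 13.05 pos [0.4496 0.0176 0.1111] yaw -1.6241 z [ 0.001 -0.    -1.   ] F [-0.  -0.7 -3.9] w 0.0489 q6 1.51
205 edge row 176.5 22.0
215 edge row 176.5 21.9
275 edge row 201.5 19.8
300 edge row 201.5 19.8
315 edge row 201.5 20.2
```

View pics/w9.png

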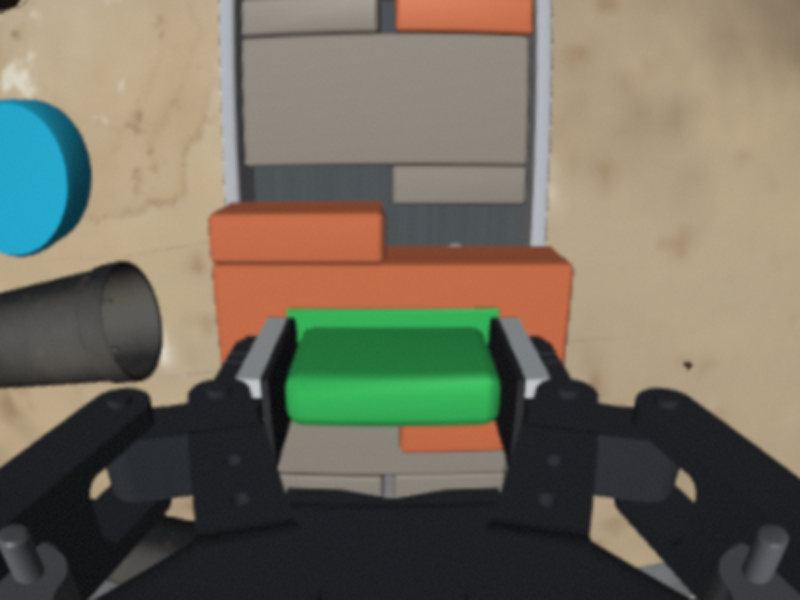

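The grasp offset matches the first paver, and paver A's terracotta lies level with the grey at (463,15). The tool is 2 mm too far to -y (deck centre column 387 against paver 391), so I'll correct that and lower.

arm_command --series '[{"dx": -0.2, "dy": 0.0, "dz": 1.5, "wx": 0.0, "wy": 0.0, "wz": 0.0, "jaw": 1.0}, {"dx": -0.2, "dy": 0.0, "dz": 2.8, "wx": 0.0, "wy": 0.0, "wz": 0.0, "jaw": 1.0}, {"dx": -0.2, "dy": 0.0, "dz": 3.5, "wx": 0.0, "wy": 0.0, "wz": 0.0, "jaw": 1.0}, {"dx": -0.2, "dy": 0.0, "dz": 4.1, "wx": 0.0, "wy": 0.0, "wz": 0.0, "jaw": 1.0}, {"dx": -0.2, "dy": 0.0, "dz": 4.5, "wx": 0.0, "wy": 0.0, "wz": 0.0, "jaw": 1.0}, {"dx": -0.2, "dy": 0.0, "dz": 4.8, "wx": 0.0, "wy": 0.0, "wz": 0.0, "jaw": 1.0}, {"dx": -0.2, "dy": 0.0, "dz": 4.8, "wx": 0.0, "wy": 0.0, "wz": 0.0, "jaw": 1.0}]'

```text
clock: 13.75
ee_pos: [0.4493, 0.0196, 0.0622]
eef_rot: [[-0.054, -0.999, -0.0], [-0.999, 0.054, 0.0], [-0.0, 0.0, -1.0]]
wrist_force: [0.5, 0.3, -3.8]
width: 0.0493
```

Below the stud height with no load, so it's the right way round. Seating it.

arm_command --series '[{"dx": 0.0, "dy": 0.0, "dz": 0.3, "wx": 0.0, "wy": 0.0, "wz": 0.0, "jaw": 1.0}, {"dx": 0.0, "dy": 0.0, "dz": 0.5, "wx": 0.0, "wy": 0.0, "wz": 0.0, "jaw": 1.0}, {"dx": 0.0, "dy": 0.0, "dz": 0.6, "wx": 0.0, "wy": 0.0, "wz": 0.0, "jaw": 1.0}, {"dx": 0.0, "dy": 0.0, "dz": 0.6, "wx": 0.0, "wy": 0.0, "wz": 0.0, "jaw": 1.0}]'

```text
clock: 14.15
ee_pos: [0.4494, 0.0198, 0.0573]
eef_rot: [[-0.054, -0.999, 0.001], [-0.999, 0.054, -0.0], [0.0, -0.001, -1.0]]
wrist_force: [-3.5, -0.2, 11.5]
width: 0.0493
```

Contact at 0.0573, against an expected 0.0574, so it's flush. I'll release, rise, and step aside for a last look.

arm_command --series '[{"dx": 0.0, "dy": 0.0, "dz": 0.0, "wx": 0.0, "wy": 0.0, "wz": 0.0, "jaw": -1.0}, {"dx": 0.0, "dy": 0.0, "dz": 0.0, "wx": 0.0, "wy": 0.0, "wz": 0.0, "jaw": -1.0}, {"dx": 0.0, "dy": 0.0, "dz": 0.0, "wx": 0.0, "wy": 0.0, "wz": 0.0, "jaw": -1.0}, {"dx": 0.0, "dy": 0.0, "dz": -5.0, "wx": 0.0, "wy": 0.0, "wz": 0.0, "jaw": -1.0}, {"dx": 0.0, "dy": 0.0, "dz": -10.0, "wx": 0.0, "wy": 0.0, "wz": 0.0, "jaw": -1.0}, {"dx": 4.0, "dy": 0.0, "dz": -13.0, "wx": 0.0, "wy": 0.0, "wz": 0.0, "jaw": -1.0}, {"dx": 9.0, "dy": 0.0, "dz": -16.0, "wx": 0.0, "wy": 0.0, "wz": 0.0, "jaw": -1.0}, {"dx": 14.0, "dy": 2.0, "dz": -18.0, "wx": 0.0, "wy": 0.0, "wz": 0.0, "jaw": -1.0}]'

```text
clock: 14.95
ee_pos: [0.4294, -0.1079, 0.2331]
eef_rot: [[-0.052, -0.999, 0.005], [-0.999, 0.052, -0.002], [0.002, -0.005, -1.0]]
wrist_force: [1.4, -0.8, -1.0]
width: 0.0855
```

arm_command --series '[{"dx": 0.0, "dy": 0.0, "dz": 0.0, "wx": 0.0, "wy": 0.0, "wz": 0.0, "jaw": -1.0}, {"dx": 0.0, "dy": 0.0, "dz": 0.0, "wx": 0.0, "wy": 0.0, "wz": 0.0, "jaw": -1.0}]'

```text
clock: 15.15
ee_pos: [0.427, -0.1067, 0.2309]
eef_rot: [[-0.057, -0.998, 0.001], [-0.998, 0.057, 0.0], [-0.0, -0.001, -1.0]]
wrist_force: [-0.1, 1.3, 0.1]
width: 0.0854
```

Run:
```python
from h import *
st();im=ribs("wrist",.062)
print("spaces .5739 .0137 / .4461 .0203")
for c in ("wrist","side"):
    if c=="side": camera(c)
    for r in tip_of(c,"rib_a")[:3]: print(c,round(r["confidence"],2),hit(c,r["point"],.062)[0].round(4))
camera("top")
for t in ("blue_cap","dibber","secateurs"):
    for r in tip_of("top",t)[:1]: print(t,hit("top",r["point"],0)[0].round(3))
cv2.imwrite("pics/w10.png",cv2.resize(im[0:270,60:420][:,:,::-1],(800,600),interpolation=cv2.INTER_CUBIC))
```

```text
t 15.15 pos [ 0.427  -0.1067  0.2309] yaw -1.6281 z [ 0.001  0.    -1.   ] F [-0.1  1.3  0.1] w 0.0854 q6 1.23
wrist rib [449.1  12.9] [61.2 20.4] 86.8 px [139. 166.]
wrist rib [564.1   6.8] [59.7 22.6] 87.2 px [137.  56.]
wrist rib [660.2 167.5] [105.9  35.3] 69.5 px [22.  8.]
spaces .5739 .0137 / .4461 .0203
wrist 0.97 [0.4454 0.0215 0.062 ]
wrist 0.87 [0.5702 0.0134 0.062 ]
side 0.81 [0.4376 0.0233 0.062 ]
side 0.71 [0.5817 0.0201 0.062 ]
blue_cap [0.494 0.181 0.   ]
dibber [ 0.712 -0.306  0.   ]
secateurs [ 0.421 -0.524  0.   ]
```

View pics/w10.png

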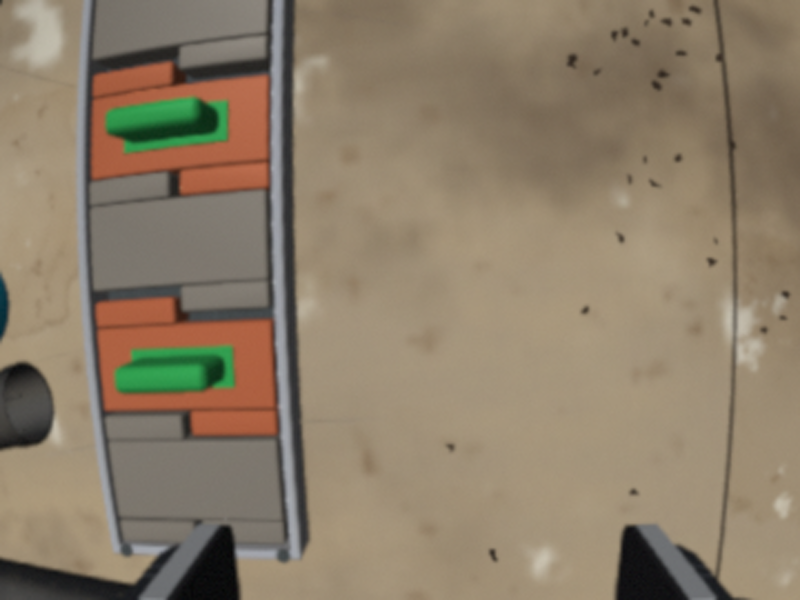

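The last view shows both pavers inside the frame, level with the grey ones, with ribs at (155,120) and (165,375) and the gripper clear. The near one sits about 2 mm toward the robot within its joint, well inside 5 mm. Handing in.

```bash
python3 -c "
from bench import *
print(close_job())"
```

```text
the job is handed in; nothing more can be done
None
```

Both loose pavers are in the two empty spaces, flush with the laid pavers and let go. I handed the job in at about 15 s; no verdict is reported.

**What I did:** I gripped each rib along its 50 mm length instead of across the 14 mm you specified, because joint 6's range would not have allowed a half turn in place otherwise. The first paver stopped on the near stud at about 34 N. I moved it to the far space, whose stud is at the other end, and it dropped in there. The second paver then went into the near space at the first try, so no half turn was needed.

**Last checks:**
- **Height:** the tool reached contact at z 0.0567 (first) and 0.0573 (second), within about 0.5 mm of the heights expected for flush.
- **Position:** the wrist camera puts the ribs within about 4 mm (far) and 1.5 mm (near) of the space centres.
- **Near paver:** it sits about 2 mm toward the robot within its joint.
- **Bystanders:** the secateurs and dibber read within about 10 mm of their first readings and the cap within about 6 mm. That is network scatter; the arm never went near them.

**Disagreement:** the side-camera network readings of the ribs were 9 to 10 mm off the space centres. That is more than the joint allows for a seated paver, so I trusted the wrist view and the contact heights.

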